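# Fit the tray nest in the bench sealer and close the head

### The job

Fit the blue two-cavity nest into the tray sealer: lower it onto the two locating pins (do not drop it) and press it down past the spring catches until you feel it sit fully home and flat on the bed. Only then bring the sealing head down until it is fully closed; never use the head to force the nest down. Leave everything else on the table where it is.

Things in the scene. Friction and masses are not known exactly. Their poses are not given: they have to be found in the camera images.
- nest: the nest to fit: loose blue acetal frame, 150 mm (its x) by 170 (y) by 30 high, 0.4 to 0.65 kg, flat on the table at first; origin centre of underside, z up. Two through cavities, each 120 (x) by 50 mm (y), side by side; the web between them runs along x through the centre, 14 mm wide, 30 high: pinch it, a finger in each cavity. 12 mm through holes at x 0, y +-69 mm. The same turned half round
- sealer: bench tray sealer, fixed: white housing 370 by 300 mm, flat bed 60 mm above the table; origin on the table under the bed's middle, x from front (operator, handle) to back (hinge), y left, z up. Housing runs 160 mm forward and 210 mm back of the origin. 14 mm high guide cheeks on the bed's two sides leave 3 mm beside the nest. A film roll behind the hinge, 135 mm above the table
- seat (a point): centre of the bed's surface, 60 mm above the table; the nest is home when its origin is here, its x along the sealer's x (either way round). Axes as the sealer's
- pin_l (a point): tip of the left locating pin: steel, 10 mm thick, 26 mm high above the bed, tapered over the last 6 mm; sealer x 0, y +69 mm
- pin_r (a point): tip of the right locating pin, alike; sealer x 0, y -69 mm
- catch_left (a point): left one of two brass spring roller catches, one in each side cheek (sealer x 0, y +-87 mm), 10 mm thick, axis 6 mm above the bed. A nest only laid on the pins stops on them with its underside 7 mm above the bed and stays there; 5 to 12 N of push down near its middle takes it past them, with a give, onto the hard bed, where it stays
- head (a joint): angle of the hinged sealing head, rad: 0 closed (level, 1.5 mm above a nest that is home), grows as its front rises, stop at 0.95. Starts at 0.85 to 0.95, leaning over the back and middle of the bed: reach in under it from the front with the tool tilted. Stiff hinge: stays where left; 2 to 12 N down on the bar moves it. Head 176 mm wide, 50 thick, reaching 201 mm from the hinge
- hinge (a point): middle of the head's hinge axis, which runs along the sealer's y: 115 mm behind the bed's centre (sealer x), 105 mm above the table. Axes as the sealer's
- bar (a point): centre of the head's handle bar: black, round, 18 mm thick, 156 mm long along the sealer's y, on two end arms 144 mm apart; 250 mm from the hinge axis along the head and 12 mm above it with the head closed, 49 mm ahead of the head's front edge. Turns with the head
- carton_a: red carton 90 by 150 by 42 mm; origin centre of underside. Leave alone
- carton_b: red carton of the same size, stacked on the first. Leave alone
- stick_a: black wrapped stick with gold ends, 160 by 26 by 14 mm, nearer the robot; origin centre of underside. Leave alone
- stick_b: black wrapped stick with gold ends, farther from the robot. Leave alone
- filmroll: clear film roll standing on end, 76 mm across, 184 mm high; origin centre of underside. Leave alone
- spare: white spare nest with one big cavity, 150 by 170 by 30 mm; origin centre of underside. Not the one to fit; leave alone
Things that resemble listed ones, but are neither listed nor needed, are in the scene too. Of the things shaped like the nest, the blue one is meant.

How it is judged (in metres and radians):
On the way, in this order (a step that is already met when the one before it is completed fails the run):
1. the nest is fully home on its pins, flat on the bed, while the head is still raised (z of nest in the frame of seat below 0.0025 m and horizontal distance between nest and seat below 0.004 m and angle between the x axis of nest and the x axis of sealer, either way round below 0.06 rad and angle between nest's own z axis and vertical below 0.03 rad and value of joint head above 0.6 rad), for 0.2 s.
2. the head is brought down fully closed over the seated nest (z of nest in the frame of seat below 0.0025 m and horizontal distance between nest and seat below 0.004 m and angle between the x axis of nest and the x axis of sealer, either way round below 0.06 rad and angle between nest's own z axis and vertical below 0.03 rad and value of joint head below 0.04 rad), for 0.2 s.
At the end, for the whole second after the job is handed in: The nest lies home on its pins: underside within 2.5 mm of the bed, within 4 mm of its centre, square to the sealer within 0.06 rad (either way round), level within 0.03 rad and at rest; and the head is closed to within 0.04 rad (all of step 2 and linear speed of nest below 0.02 m/s); the robot touches nothing.
It fails at once if the head is lowered (below 0.6 rad) while the nest is not fully down (more than 4 mm above the bed, or off its pins) (value of joint head below 0.6 rad and (z of nest in the frame of seat above 0.004 m or horizontal distance between nest and seat above 0.008 m)).
It fails at once if the nest is dropped or slammed onto the bed (faster than 0.5 m/s within 40 mm of home) (distance between nest and seat below 0.04 m and linear speed of nest above 0.5 m/s).
It fails at once if something else on the table is moved by more than 20 mm (distance of any of carton_a, carton_b, stick_a, stick_b, filmroll, spare from where it was at the start of the episode above 0.02 m).
It also fails if it takes over 70 s, if anything falls off the work surface, if the arm or the gripper's body presses on something with over 40 N, if the wrist force passes 120 N, or if a joint passes its speed limit or range.

### The arm

A 6-joint arm with a two-finger parallel gripper is mounted at the origin on the work surface. World frame = base frame: x ahead of the robot, y to its left, z up, the work surface at z = 0. Lengths are in m, angles in degrees, forces in N, time in s.
With the tool pointing down it reaches from about 0.3 to 0.875 m from the base axis. Payload 6.4 kg.
Tool frame: the origin (TCP) lies on the centre line of the jaws, within the pads' length; the fingertips stand 25 mm ahead of it and the grasp point (between the pads) lies 6 mm ahead of it; z points along the fingers, y is the line along which they close (so a half turn about z gives the same grasp; the last joint's range is limited). The gripper opens to 85 mm and grips with 20 to 120 N. Pads are 22 mm wide; open, the fingers measure 114 mm over their backs; the gripper's body (76 mm by 85 mm) begins 54 mm behind the grasp point. The pads swing forward as they close: fully open they stand 13 mm farther back than shut.
Start: joints at [63.123, 10.359, 92.074, -0, 77.567, -11.82], TCP at [0.149, 0.555, 0.256] pointing down, gripper open.
Joint ranges: [-171.53, 171.53], [-51.25, 118.39], [17.06, 147.69], [-65.23, 245.23], [0, 150.52], [-178.68, 178.68]. Speed limits (degrees/s): [147.25, 147.25, 172.46, 180, 180, 180].

### API

Orientations are given as [roll, pitch, yaw] about the fixed x, y, z axes, in that order (R = Rz(yaw) Ry(pitch) Rx(roll)).
In Python, from workcell import bot, planner, viewer gives the robot as it stands. Calls block until the motion is done:
- bot.goto(position, orientation): joint-space move of the TCP to a pose.
- bot.servo_line(position, ori=None, speed=0.15): straight line of the TCP; ori=None keeps the orientation; speed is the mean speed in m/s.
- bot.move_j(angles): joint-space move.
- bot.grip(opening): finger opening in m; the grip force is fixed at half the most; returns when the fingers have stopped.
- bot.dwell(seconds).
- planner.ik(position, orientation): joint angles nearest the present ones, or None.
- viewer.read_camera(name): name is "side" or "top" or "wrist"; returns the picture (480x640x3 uint8, red, green, blue); there is no depth.
- viewer.calibration(name): a dict with "mtx" (3x3 intrinsics, pixels), "rvec" (rotation vector, rad) and "tvec" (3), from world to camera coordinates, as OpenCV has them; the wrist camera has in their place "T_tool_cam" (4x4, takes a point from camera to tool coordinates, whose origin is the TCP and whose axes are the flange's). Camera axes: x right, y down, z forward; pixel columns grow to the right and rows downward; lengths in m; the calibration is good to about 2 mm. The wrist camera is an equidistant fisheye: a pixel r from the principal point sees the ray r / f radians off the axis. A picture is of the moment at which its call begins: read the wrist's pose just before it. calibration takes no time and is no camera call.
A pose or a line that the arm cannot do raises bot.Unreachable and nothing moves.
- bot.finish_job(): hands the job in; it is judged then, once.
Readings, each from a call of its own:
- bot.current_clock(): time.
- bot.current_joints(): joint angles.
- bot.current_joint_velocities(): joint speeds.
- bot.current_tau(): joint torques, N m.
- bot.current_ee_pos(): TCP position.
- bot.current_ee_rot(): TCP orientation.
- bot.current_force(): force on the tool from outside, world axes, zero at the start.
- bot.current_moment(): the same for the moment, N m.
- bot.current_opening(): finger opening in m.
- bot.current_grasp_force(): force on a finger pad.
Only numpy, scipy, OpenCV 4.12 (cv2) and the standard library are available. Lean on these libraries where they do the work, as an engineer would, in place of code of your own. Each camera call takes 0.05 s, during which the arm holds its last target. There are 200 camera calls.

## Working session

There is one attempt and no reset: what is moved stays moved. The work goes in short steps, each a Python script; the robot and the scene stay as the last script left them, time stands still between calls to the robot, and variables do not carry over. Pictures are saved under pics/ and viewed, at most 13 in all, crops included, and the job is handed in when it is done.

```bash
mkdir -p pics; ls; python3 - <<'E'
from workcell import bot, planner, viewer
import cv2
for n in ("top","side"):
    im=viewer.read_camera(n); cv2.imwrite(f"pics/{n}0.png",im[:,:,::-1])
    print(n,viewer.calibration(n))
print(viewer.calibration("wrist"),bot.current_clock(),bot.current_ee_rot())
E
```

```text
pics
top {'mtx': array([[526.44934856,   0.        , 321.69642495],
       [  0.        , 526.44934856, 243.27731321],
       [  0.        ,   0.        ,   1.        ]]), 'rvec': array([ 2.12732764, -2.12327819,  0.17154691]), 'tvec': array([-0.109562  ,  0.51724132,  1.29933036])}
side {'mtx': array([[498.90942474,   0.        , 318.4988315 ],
       [  0.        , 498.90942474, 240.90579584],
       [  0.        ,   0.        ,   1.        ]]), 'rvec': array([ 1.96194608, -1.60617775,  0.59565321]), 'tvec': array([-0.21476102,  0.40649335,  0.99471296])}
{'mtx': array([[371.64829954,   0.        , 318.96599115],
       [  0.        , 371.64829954, 238.99636366],
       [  0.        ,   0.        ,   1.        ]]), 'T_tool_cam': array([[ 3.80413462e-04, -9.48585943e-01, -3.16519453e-01,
         8.22578812e-02],
       [ 9.99999927e-01,  3.54512653e-04,  1.39415493e-04,
        -2.60835021e-04],
       [-2.00374256e-05, -3.16519483e-01,  9.48586009e-01,
        -1.18016517e-01],
       [ 0.00000000e+00,  0.00000000e+00,  0.00000000e+00,
         1.00000000e+00]])} 0.1 [-1.79911891e+02 -1.94552366e-02  1.64944676e+02]
```

View pics/top0.png

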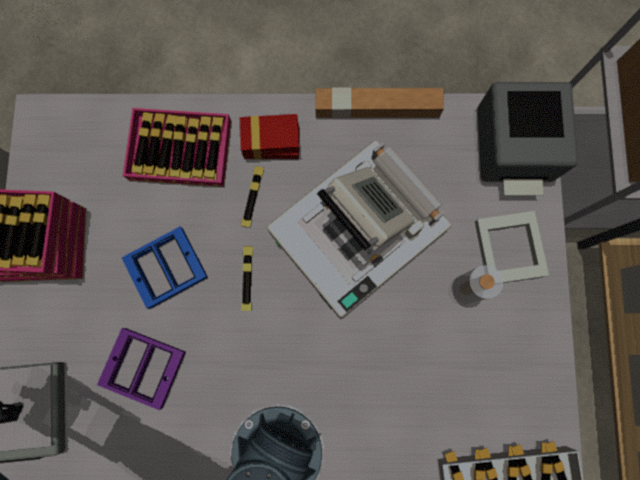

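View pics/side0.png

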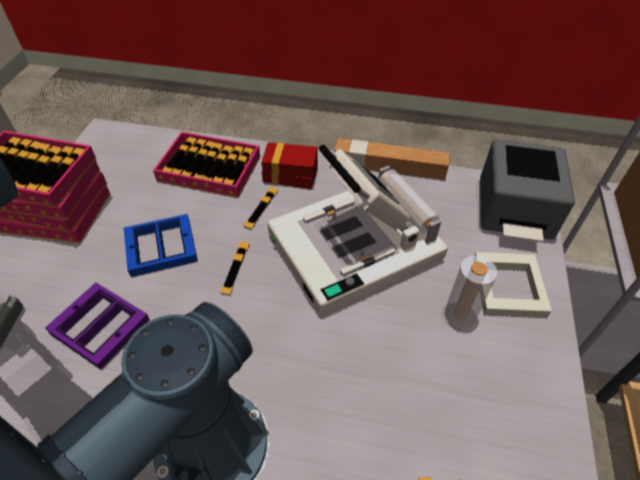

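Blue two-cavity nest at top-image (165,267). The purple two-cavity frame at (142,368) and the white single-cavity spare at (513,247) are not meant, because the colour or cavity count differs. The sealer's front faces lower left, and its brass catches show in the side image at about (332,211) and (377,256). Next I'll measure and confirm in an enlarged crop.

```bash
cat > h.py <<'E'
from workcell import bot, planner, viewer
import numpy as np, cv2
from scipy.spatial.transform import Rotation as R
def ray(cam,uv):
    c=viewer.calibration(cam); M=cv2.Rodrigues(c["rvec"])[0]
    d=cv2.undistortPoints(np.array(uv,float).reshape(-1,1,2),c["mtx"],None).reshape(-1,2)
    return -M.T@c["tvec"], np.c_[d,np.ones(len(d))]@M
def wray(uv,T):  # fisheye wrist; T tool pose 4x4
    c=viewer.calibration("wrist"); A=T@c["T_tool_cam"]
    d=(np.array(uv,float).reshape(-1,2)-c["mtx"][:2,2])/c["mtx"][0,0]
    r=np.linalg.norm(d,axis=1,keepdims=True)+1e-9
    return A[:3,3], np.c_[d/r*np.sin(r),np.cos(r)]@A[:3,:3].T
def plane(o,d,z): return o+d*((z-o[2])/d[:,2:3])
def pose():
    T=np.eye(4); T[:3,3]=bot.current_ee_pos(); T[:3,:3]=R.from_euler("xyz",bot.current_ee_rot(),degrees=True).as_matrix(); return T
def bluemask(im):
    h=cv2.cvtColor(im,cv2.COLOR_RGB2HSV); return cv2.inRange(h,(100,130,40),(122,255,255))
E
python3 - <<'E'
from h import *
t=cv2.imread("pics/top0.png"); s=cv2.imread("pics/side0.png")
a=cv2.resize(t[215:320,105:225],None,fx=3,fy=3,interpolation=2)
b=cv2.resize(t[135:325,260:460],None,fx=2,fy=2,interpolation=2)[:, :400]
c=cv2.resize(s[175:300,260:400],None,fx=5,fy=5)[:, :]
out=np.zeros((600,800,3),np.uint8); out[:315,:360]=a; out[:380,400:800]=b
cv2.imwrite("pics/crop1.png",out)
cv2.imwrite("pics/crop2.png",cv2.resize(s[135:315,262:452],None,fx=3.3,fy=3.3,interpolation=2)[:600,:800])
for n,im in(("top",t),("side",s)):
    m=bluemask(im[:,:,::-1]); cs,hi=cv2.findContours(m,cv2.RETR_CCOMP,cv2.CHAIN_APPROX_NONE)
    for k,q in enumerate(cs):
        if cv2.contourArea(q)>120:
            r=cv2.boxPoints(cv2.minAreaRect(q)); M=cv2.moments(q)
            P=plane(*ray(n,r),.03); print(n,hi[0][k][3],cv2.contourArea(q),r.mean(0),P[:,:2].round(4).tolist(),np.linalg.norm(np.diff(P,axis=0),axis=1).round(3),P.mean(0).round(4))
E
```

```text
top -1 3766.0 [163.80338 267.5792 ] [[0.4819, 0.4113], [0.5651, 0.2594], [0.4308, 0.1836], [0.3503, 0.3336]] [0.173 0.154 0.17 ] [0.457 0.297 0.03 ]
top 2 963.0 [152.94638 273.46194] [[0.4805, 0.3812], [0.5088, 0.3303], [0.402, 0.2676], [0.3743, 0.3179]] [0.058 0.124 0.057] [0.4414 0.3243 0.03  ]
top 2 944.5 [175.60002 261.20004] [[0.5151, 0.3231], [0.5414, 0.2725], [0.4311, 0.2124], [0.4054, 0.2624]] [0.057 0.126 0.056] [0.4732 0.2676 0.03  ]
side -1 3170.0 [157.98647 244.93771] [[0.4775, 0.4186], [0.5653, 0.2605], [0.4135, 0.1747], [0.3362, 0.3228]] [0.181 0.174 0.167] [0.4481 0.2942 0.03  ]
side 0 606.5 [147.40173 247.36127] [[0.468, 0.3706], [0.491, 0.3182], [0.3967, 0.2653], [0.3755, 0.3153]] [0.057 0.108 0.054] [0.4328 0.3174 0.03  ]
side 0 614.0 [172.13461 241.67307] [[0.4959, 0.315], [0.5228, 0.2629], [0.4302, 0.2107], [0.4053, 0.2606]] [0.059 0.106 0.056] [0.4636 0.2623 0.03  ]
```

View pics/crop1.png

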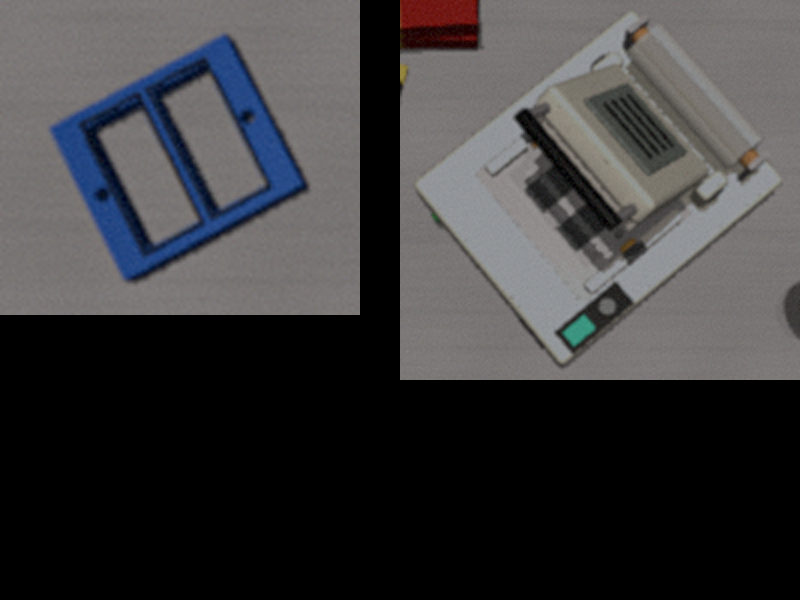

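View pics/crop2.png

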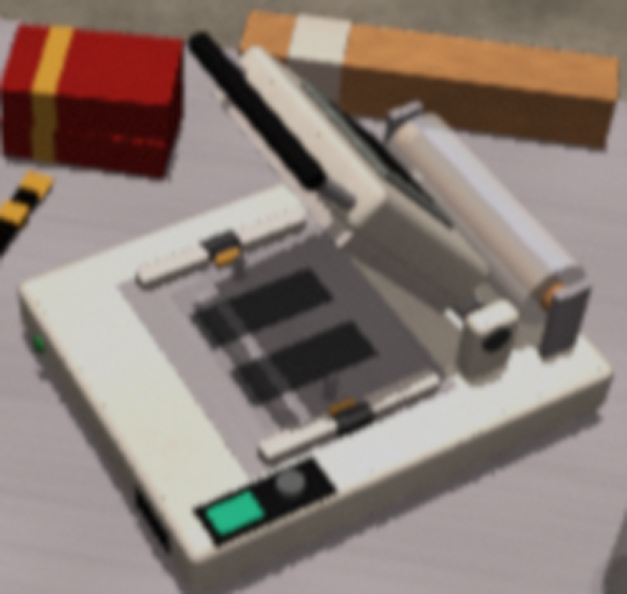

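The crops confirm the blue frame with web and two holes, and its cavities and outline agree on a centre near (0.457,0.297). The sealer's brass catches show at side-crop (226,255) and (345,408). The head is raised, and the housing corners are clear in the top view. I'll get a rough sealer pose, then look from close by with the wrist camera.

```bash
cat >> h.py <<'E'
def tool(yaw,th,flip=1):
    "tool leaning back against direction yaw by th deg; flip=1: camera on the outer side"
    a,t=np.radians([yaw,th]); s=np.array([np.cos(a),np.sin(a),0]); z=np.array([0,0,1.])
    zt=np.sin(t)*s-np.cos(t)*z; xt=-flip*(np.cos(t)*s+np.sin(t)*z)
    return np.c_[xt,np.cross(zt,xt),zt]
def eul(M): return R.from_matrix(M).as_euler("xyz",degrees=True)
E
python3 - <<'E'
from h import *
P=plane(*ray("top",[(269,228),(341,316),(449.5,225),(377.5,142)]),.058)[:,:2]
print(P.round(4),np.linalg.norm(P-np.roll(P,-1,0),axis=1).round(3))
fx=(P[2]+P[3]-P[0]-P[1]); sy=(P[0]+P[3]-P[1]-P[2]); print(np.degrees(np.arctan2(fx[1],fx[0])),np.degrees(np.arctan2(-sy[0],sy[1])))
yaw=np.degrees(np.arctan2(fx[1],fx[0])); u=fx/np.linalg.norm(fx); c=P.mean(0); o=c-u*.025
C=plane(*ray("side",[(330.5,212.3),(366.5,258.6)]),.07); print("housing seat",o,"catches",C.round(4),np.linalg.norm(C[0]-C[1]),C.mean(0),"top-right catch",plane(*ray("top",[(375,257.5)]),.07))
d=C[0]-C[1]; print("yaw from catches",np.degrees(np.arctan2(-d[0],d[1])))
for yaw2,c2 in((yaw,np.r_[C.mean(0)[:2],.085]),(29,[.457,.297,.024]),(209,[.457,.297,.024])):
  for f in(1,-1):
    for th in(25,33,40):
        M=tool(yaw2,th,f); 
        print(round(yaw2),f,th,[None if q is None else np.round(q).astype(int).tolist() for q in (planner.ik((c2-M[:,2]*k).tolist(),eul(M).tolist()) for k in(.006,.2))])
E
```

```text
[[ 0.5544  0.0253]
 [ 0.3331 -0.1569]
 [ 0.5623 -0.4324]
 [ 0.7835 -0.2536]] [0.287 0.358 0.284 0.361]
-50.419037587509834 -50.78954886980561
housing seat [ 0.54240061 -0.18513561] catches [[ 0.6109 -0.129   0.07  ]
 [ 0.4755 -0.2428  0.07  ]] 0.1768676830377141 [ 0.54321688 -0.1858998   0.07      ] top-right catch [[ 0.47713758 -0.24161703  0.07      ]]
yaw from catches -49.923651478043645
-50 1 25 [[-25, 13, 114, -20, 31, -49], [-20, -11, 115, -15, 55, -53]]
-50 1 33 [[-23, 13, 118, -39, 23, -30], [-15, -15, 122, -25, 47, -41]]
-50 1 40 [None, [-10, -16, 128, -38, 42, -27]]
-50 -1 25 [[-25, 13, 114, -20, 31, 131], [-20, -11, 115, -15, 55, 127]]
-50 -1 33 [[-23, 13, 118, -39, 23, 150], [-15, -15, 122, -25, 47, 139]]
-50 -1 40 [None, [-10, -16, 128, -38, 42, 153]]
29 1 25 [[18, 16, 122, 15, 18, -115], [15, -18, 128, 8, 46, -108]]
29 1 33 [[17, 16, 127, 52, 8, -152], [12, -27, 138, 15, 38, -117]]
29 1 40 [[16, 17, 130, 127, 11, 132], [8, -34, 147, 26, 33, -129]]
29 -1 25 [[18, 16, 122, 15, 18, 65], [15, -18, 128, 8, 46, 72]]
29 -1 33 [[17, 16, 127, 52, 8, 28], [12, -27, 138, 15, 38, 63]]
29 -1 40 [[16, 17, 130, 127, 11, -48], [8, -34, 147, 26, 33, 51]]
209 1 25 [[22, 40, 84, -3, 81, 84], [23, 36, 66, -3, 102, 84]]
209 1 33 [[23, 45, 77, -4, 90, 85], [23, 46, 55, -3, 112, 84]]
209 1 40 [[23, 50, 72, -4, 98, 85], [24, 55, 44, -4, 121, 84]]
209 -1 25 [[22, 40, 84, -3, 81, -96], [23, 36, 66, -3, 102, -96]]
209 -1 33 [[23, 45, 77, -4, 90, -95], [23, 46, 55, -3, 112, -96]]
209 -1 40 [[23, 50, 72, -4, 98, -95], [24, 55, 44, -4, 121, -96]]
```

```bash
python3 - <<'E'
from h import *
M=tool(-50.2,33); p=np.array([.543,-.186,.085])-.17*M[:,2]
bot.goto(p.tolist(),eul(M).tolist()); bot.dwell(.3)
T=pose(); im=viewer.read_camera("wrist"); np.save("T1.npy",T); cv2.imwrite("pics/w1.png",im[:,:,::-1]); print(T.round(3),bot.current_clock())
E
```

```text
[[-0.537  0.768  0.349  0.484]
 [ 0.644  0.64  -0.418 -0.115]
 [-0.545  0.    -0.839  0.228]
 [ 0.     0.     0.     1.   ]] 3.1083
```

View pics/w1.png

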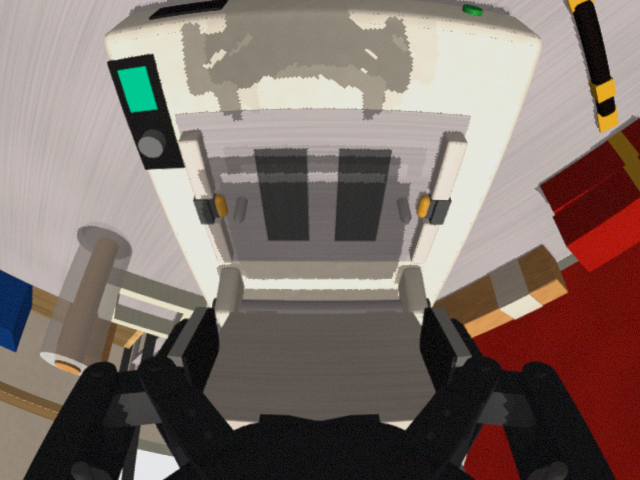

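The wrist view shows the bed with both pins at about (239,208) and (405,208) and the brass catches at (221,206) and (424,206). I'll enlarge the pins.

```bash
python3 - <<'E'
from h import *
im=cv2.imread("pics/w1.png"); T=np.load("T1.npy")
a=cv2.resize(im[185:235,190:265],None,fx=5,fy=5,interpolation=cv2.INTER_CUBIC);b=cv2.resize(im[185:235,385:460],None,fx=5,fy=5,interpolation=cv2.INTER_CUBIC)
cv2.imwrite("pics/c3.png",np.hstack([a,b]))
h=cv2.cvtColor(im,cv2.COLOR_BGR2HSV); m=cv2.inRange(h,(14,120,90),(30,255,255)); m[:190]=0;m[230:]=0
n,l,s,c=cv2.connectedComponentsWithStats(m); 
for k in range(1,n):
    if s[k,4]>20: print(s[k],c[k],plane(*wray(c[k],T),.068))
E
```

```text
[215 195  13  22 211] [220.65402844 205.27488152] [[ 0.47678554 -0.23773041  0.068     ]]
[417 195  13  23 219] [422.98173516 205.83561644] [[ 0.60955859 -0.12764895  0.068     ]]
```

View pics/c3.png

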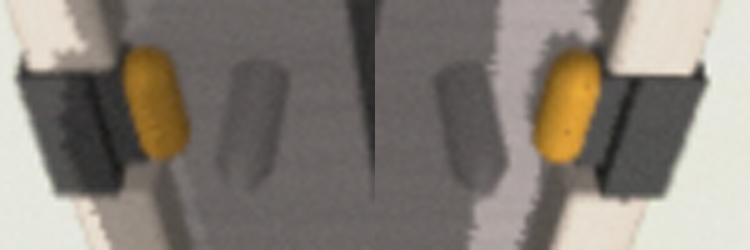

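```bash
python3 - <<'E'
from h import *
T=np.load("T1.npy")
for uv,z in (([(238.2,221.2),(407.6,221.5)],.086),([(241.6,199.5),(402.6,199.5)],.06)):
    P=plane(*wray(uv,T),z)[::-1]; d=P[0]-P[1]; yaw=np.degrees(np.arctan2(-d[0],d[1]))
    print(P.round(4).tolist(),np.linalg.norm(d),P.mean(0),yaw)
P=plane(*wray([(422.98,205.8),(220.65,205.3)],T),.068); d=P[0]-P[1]
print(P.mean(0),np.linalg.norm(d),np.degrees(np.arctan2(-d[0],d[1])))
E
```

```text
[[0.5968, -0.1383, 0.086], [0.4908, -0.2264, 0.086]] 0.13785662245357247 [ 0.54380127 -0.18230665  0.086     ] -50.27149343652736
[[0.5973, -0.139, 0.06], [0.4908, -0.228, 0.06]] 0.13871912548721532 [ 0.54404923 -0.18348698  0.06      ] -50.09832584646219
[ 0.54315988 -0.18269126  0.068     ] 0.17247066296234265 -50.31320948726442
```

```bash
python3 - <<'E'
from h import *
T=pose(); bot.servo_line((T[:3,3]-.06*T[:3,2]).tolist())
bot.grip(.05)
M=tool(209.2,33); p=np.array([.457,.297,.025])-.17*M[:,2]
bot.goto(p.tolist(),eul(M).tolist()); bot.dwell(.3)
T=pose(); im=viewer.read_camera("wrist"); np.save("T2.npy",T); cv2.imwrite("pics/w2.png",im[:,:,::-1]); print(bot.current_clock(),bot.current_opening())
m=bluemask(im); cs,hi=cv2.findContours(m,cv2.RETR_CCOMP,cv2.CHAIN_APPROX_NONE)
for k,q in enumerate(cs):
    if cv2.contourArea(q)>25:
        c=cv2.moments(q); c=(c["m10"]/c["m00"],c["m01"]/c["m00"]); print(hi[0][k][3],cv2.contourArea(q),np.round(c,1),plane(*wray(c,T),.03).round(4))
E
```

```text
6.35 0.049873523993903525
-1 33.0 [148.  475.2] [[3.25943e+01 3.04190e+00 3.00000e-02]]
-1 1279.5 [453.2 448.5] [[-0.9207 -1.3921  0.03  ]]
-1 620.0 [588.9 385.5] [[ 0.2128 -0.8032  0.03  ]]
-1 32445.5 [317.8 196.3] [[0.4849 0.3134 0.03  ]]
3 26.0 [338.3 269.9] [[0.4101 0.25   0.03  ]]
3 4508.0 [355.6 203.2] [[0.4925 0.2853 0.03  ]]
3 4454.5 [280.2 203.2] [[0.465  0.3345 0.03  ]]
3 1106.5 [360.7 200.6] [[0.4966 0.2835 0.03  ]]
3 1108.5 [276.1 200. ] [[0.4666 0.3386 0.03  ]]
```

View pics/w2.png

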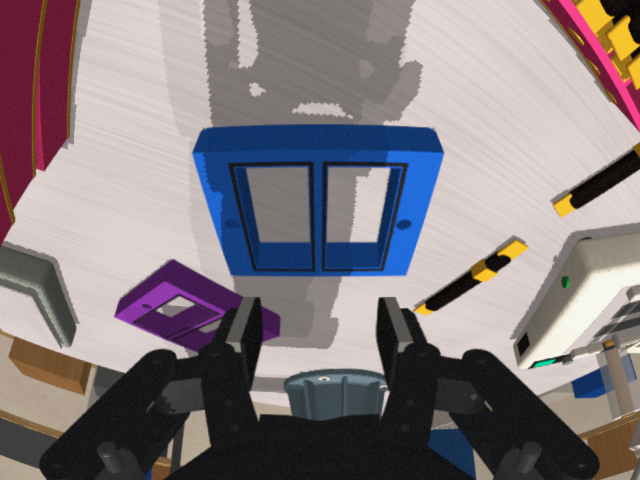

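The wrist view shows the blue nest square to the tool, with its holes at (232,224) and (404,224) and the web centred at about x=318. I'll locate the holes and then grasp the web tilted.

```bash
python3 - <<'E'
from h import *
im=cv2.imread("pics/w2.png"); T=np.load("T2.npy"); V=cv2.GaussianBlur(im.max(2),(3,3),0)
H=[]
for x,y in((232,224),(404,224)):
    w=V[y-11:y+12,x-14:x+15]; t=(int(w.min())+int(np.median(w)))//2+8
    q=max(cv2.findContours((w<t).astype(np.uint8),cv2.RETR_EXTERNAL,cv2.CHAIN_APPROX_NONE)[0],key=cv2.contourArea)
    b=cv2.boundingRect(q); c=cv2.moments(q); c=(c["m10"]/c["m00"]+x-14,c["m01"]/c["m00"]+y-11); H.append(c); print(c,b,t,w.min(),np.median(w))
P=plane(*wray(H,T),.03); d=P[0]-P[1]; print(P,np.linalg.norm(d),P.mean(0),np.degrees(np.arctan2(-d[0],d[1])))
C=plane(*wray([(355.6,203.2),(280.2,203.2)],T),.03);print(C.mean(0))
E
```

```text
(243.20979020979019, 222.76923076923077) (21, 0, 8, 23) 86 32 125.0
(392.16973415132924, 221.40286298568506) (0, 0, 7, 23) 139 51 212.0
[[0.43026305 0.351364   0.03      ]
 [0.48967514 0.24837494 0.03      ]] 0.11889719475042469 [0.45996909 0.29986947 0.03      ] 29.979684419599984
[0.47869396 0.30990448 0.03      ]
```

```bash
python3 - <<'E'
from h import *
im=cv2.imread("pics/w2.png"); T=np.load("T2.npy"); V=cv2.GaussianBlur(im.max(2),(3,3),0)
H=[]
for x,y in((231,224),(404,224)):
    w=V[y-9:y+10,x-10:x+11]; t=(int(w.min())+int(np.median(w)))//2+8
    cs=cv2.findContours((w<t).astype(np.uint8),cv2.RETR_EXTERNAL,cv2.CHAIN_APPROX_NONE)[0]
    q=max(cs,key=cv2.contourArea)
    b=cv2.boundingRect(q); c=np.array((b[0]+(b[2]-1)/2+x-10,b[1]+(b[3]-1)/2+y-9)); H.append(c); print(c,b,t,w.min(),np.median(w))
P=plane(*wray(H,T),.03); d=P[0]-P[1]; print(P,np.linalg.norm(d),P.mean(0),np.degrees(np.arctan2(-d[0],d[1])))
E
```

```text
[240.5 219. ] (19, 0, 2, 9) 87 35 124.0
[403.5 224.5] (3, 6, 14, 8) 134 51 202.0
[[0.43351664 0.35488786 0.03      ]
 [0.49131339 0.23787197 0.03      ]] 0.13051123011248877 [0.46241502 0.29637992 0.03      ] 26.28578806516318
```

```bash
python3 - <<'E'
from h import *
T=np.load("T2.npy")
P=plane(*wray([(232,224.3),(403.5,224.5)],T),.03); d=P[0]-P[1]; yaw=180+np.degrees(np.arctan2(-d[0],d[1])); c=P.mean(0)
print(P.round(4),np.linalg.norm(d),c,yaw)
assert abs(np.linalg.norm(d)-.138)<.004 and np.hypot(c[0]-.457,c[1]-.297)<.005
yaw=(yaw+209.3)/2
M=tool(yaw,33); g=np.r_[c[:2],.025]; np.save("nest.npy",np.r_[c[:2],yaw])
bot.servo_line((g-.06*M[:,2]).tolist(),eul(M).tolist(),.15)
f0=np.array(bot.current_force())
bot.servo_line((g-.006*M[:,2]).tolist(),None,.06); print("df",np.array(bot.current_force())-f0)
print(bot.grip(0.005),bot.current_opening(),bot.current_grasp_force(),np.array(bot.current_force())-f0)
p=np.array(bot.current_ee_pos()); bot.servo_line((p+[0,0,.12]).tolist(),None,.1)
print(bot.current_opening(),bot.current_grasp_force(),bot.current_force(),bot.current_moment(),bot.current_clock())
T=pose(); np.save("T3.npy",T); im=viewer.read_camera("wrist"); cv2.imwrite("pics/w3.png",im[:,:,::-1])
cv2.imwrite("pics/s3.png",viewer.read_camera("side")[:,:,::-1])
E
```

```text
[[0.424  0.3589 0.03  ]
 [0.4913 0.2379 0.03  ]] 0.13846379530903533 [0.45766316 0.29837584 0.03      ] 209.0813506333021
df [ 1.52660745  0.43298953 -1.00160265]
False 0.013252201484961448 60.203139781951904 [2.3325696  0.94882677 1.31135939]
0.012821896286810224 59.32582139968872 [-0.33440719 -0.22052821 -4.18597232] [ 0.35013282 -0.57606237  0.01125761] 10.05
```

View pics/w3.png

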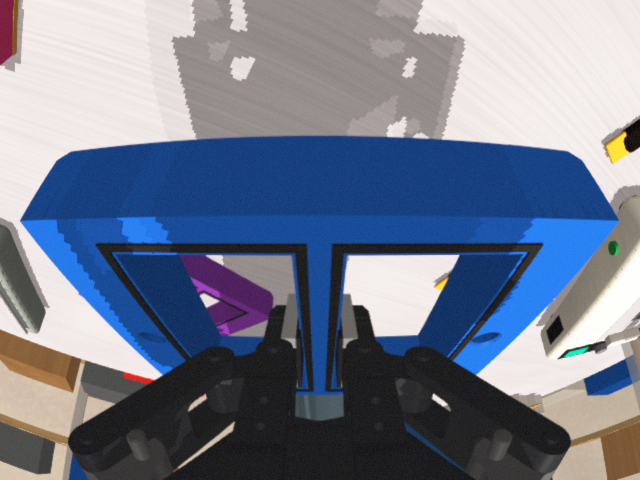

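The nest is held level, with holes at (150,337) and (486,337). I'll check that the hole positions match the intended grasp and verify that the placing path is reachable.

```bash
python3 - <<'E'
from h import *
T=np.load("T3.npy"); n=np.load("nest.npy")
P=plane(*wray([(150,337),(486,337)],T),T[2,3]-.006*.8387+.005); d=P[0]-P[1]
gp=T[:3,3]+.006*T[:3,2]
print(np.linalg.norm(d), (P.mean(0)-gp), T[:3,:3].T@(P.mean(0)-gp),180+np.degrees(np.arctan2(-d[0],d[1])),n)
s=np.array([.5436,-.1833,.06]); M=tool(-50.2,33); u=np.array([np.cos(np.radians(-50.2)),np.sin(np.radians(-50.2)),0])
for dx,h in((-.25,.06),(-.12,.034),(0,.034),(0,0)):
    p=s+u*dx+[0,0,h+.025]-.006*M[:,2]; q=planner.ik(p.tolist(),eul(M).tolist()); print(p.round(3),None if q is None else np.round(q,1))
E
```

```text
0.13792983994885497 [0.00090965 0.00150752 0.00499482] [-0.00144533 -0.00087344 -0.0050196 ] 209.33236759782542 [  0.45766316   0.29837584 209.19067532]
[0.381 0.011 0.15 ] [  3.3 -14.2 135.7 -38.7  44.4 -11.6]
[ 0.465 -0.089  0.124] [-13.5  -1.6 129.  -39.2  31.1 -23.1]
[ 0.542 -0.181  0.124] [-22.9   8.6 118.1 -33.1  27.2 -36.5]
[ 0.542 -0.181  0.09 ] [-22.9  12.8 118.5 -38.9  23.4 -30.1]
```

```bash
cat >> h.py <<'E'
S=np.array([.5436,-.1833,.06]); YAW=-50.2; MP=tool(YAW,33)
U=np.array([np.cos(np.radians(YAW)),np.sin(np.radians(YAW)),0]); W=np.array([-U[1],U[0],0])
def place(dx,dy,h): return S+U*(dx+.0007)+W*dy+[0,0,h+.025]-.006*MP[:,2]
E
python3 - <<'E'
from h import *
Mm=tool(260,33); pm=[.44,.14,.22]
p1=place(-.2,0,.06)
from numpy import linspace
q0=np.array(bot.current_joints()); qm=planner.ik(pm,eul(Mm).tolist()); q1=planner.ik(p1.tolist(),eul(MP).tolist())
print(q0.round(),None if qm is None else np.round(qm),np.round(q1))
bot.goto(pm,eul(Mm).tolist()); bot.goto(p1.tolist(),eul(MP).tolist())
f=np.array(bot.current_force()); print(f,bot.current_clock())
bot.servo_line(place(-.1,0,.037).tolist(),None,.12)
bot.servo_line(place(0,0,.035).tolist(),None,.06); bot.dwell(.3)
print(bot.current_force(),bot.current_moment(),bot.current_clock(),bot.current_opening())
T=pose(); np.save("T4.npy",T); cv2.imwrite("pics/w4.png",viewer.read_camera("wrist")[:,:,::-1]); s=viewer.read_camera("side")[:,:,::-1]; cv2.imwrite("pics/s4.png",s)
w=cv2.imread("pics/w4.png")
cv2.imwrite("pics/c4.png",np.hstack([cv2.resize(w,(460,345))[:, :],cv2.resize(s[135:315,262:437],(335,345))]))
E
```

```text
[ 23.  36.  76.  -4. 101.  84.] [ 20.  13.  99. -28.  86.  37.] [ -4. -11. 134. -38.  40. -18.]
[-0.18290737  0.41628117 -5.10740206] 11.8667
[ 0.38087386 -0.48213273 -5.60196659] [0.46653767 0.40159493 0.00680367] 14.9917 0.013017744966915832
```

View pics/c4.png

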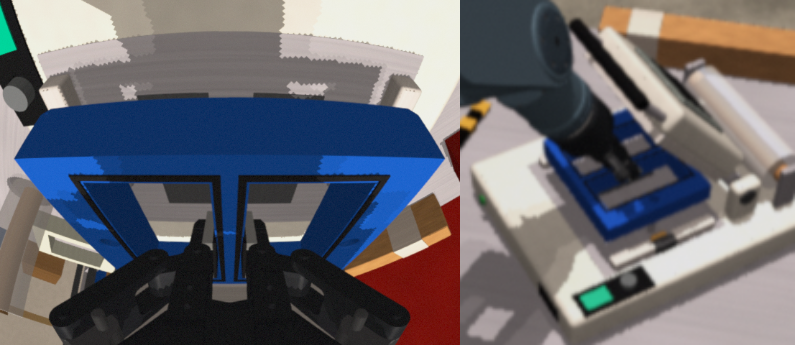

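The nest hovers level over the pins, clear of the head and central between the cheeks. Lowering in small steps with force checks.

```bash
cat >> h.py <<'E'
def fl(f): return np.round([f@U,f@W,f[2]],1)
E
python3 - <<'E'
from h import *
f0=np.array(bot.current_force())
for h in(.028,.025,.023,.021,.019,.017,.015,.0125,.0105,.009):
    bot.servo_line(place(0,0,h).tolist(),None,.03); f=np.array(bot.current_force())-f0; print(h,fl(f),np.round(bot.current_moment(),2),round(bot.current_ee_pos()[2]-place(0,0,h)[2],4))
    if np.abs(f).max()>12: break
print(bot.current_clock())
E
```

```text
0.028 [0.1 0.1 0.7] [ 0.5   0.41 -0.01] -0.0005
0.025 [-0.5  0.2  1.1] [0.49 0.44 0.05] -0.0003
0.023 [-0.1  0.8  0.4] [ 0.57  0.41 -0.01] -0.0002
0.021 [ 0.2 -0.4  0.4] [0.46 0.39 0.06] -0.0001
0.019 [ 0.7 -0.  -0.2] [ 0.52  0.32 -0.01] 0.0
0.017 [2.2 0.8 0.8] [ 0.46  0.28 -0.07] 0.0
0.015 [1.2 1.1 0.1] [0.42 0.17 0.01] 0.0
0.0125 [3.6 1.7 0.3] [ 0.37  0.1  -0.08] -0.0
0.0105 [2.5 0.9 0.3] [ 0.29  0.02 -0.01] -0.0
0.009 [3.8 1.9 0.1] [ 0.32 -0.03 -0.02] 0.0
17.725
```

On the pins with only light side force, and the sign asks for a small +x shift. Pressing past the catches.

```bash
python3 - <<'E'
from h import *
dx,dy=.0006,.0003
for h in(.009,.0075,.0065,.0055,.0045,.0035,.0025,.0015,.0008,.0,-.0007,-.0014,-.002):
    bot.servo_line(place(dx,dy,h).tolist(),None,.03); f=np.array(bot.current_force())+[0,0,5.4]; print(h,fl(f),np.round(bot.current_moment(),2),round(bot.current_ee_pos()[2]-place(0,0,h)[2],4))
    if f[2]>22 or np.abs(f[:2]).max()>20: break
print(bot.current_clock(),bot.current_opening())
T=pose();np.save("T5.npy",T)
s=viewer.read_camera("side")[:,:,::-1];w=viewer.read_camera("wrist")[:,:,::-1];cv2.imwrite("pics/s5.png",s);cv2.imwrite("pics/w5.png",w)
E
```

```text
0.009 [1.  0.3 0.5] [ 0.42  0.27 -0.03] -0.0003
0.0075 [0.1 1.9 1.6] [0.5  0.32 0.1 ] -0.0001
0.0065 [-4.8  0.3  8.3] [ 0.55  0.47 -0.06] 0.0005
0.0055 [-4.8  0.3 10.3] [ 0.53  0.46 -0.04] 0.0007
0.0045 [-5.5  0.5  9.9] [ 0.52  0.42 -0.01] 0.0008
0.0035 [-2.1  0.5  5.6] [0.45 0.33 0.02] 0.0005
0.0025 [0.8 0.2 3.7] [0.36 0.21 0.05] -0.0002
0.0015 [ 2.7  0.3 -0.7] [0.28 0.11 0.11] -0.0003
0.0008 [ 3.4  0.4 -1.5] [0.23 0.07 0.13] -0.0002
0.0 [-1.2 -1.4  6.8] [ 0.12  0.28 -0.08] 0.0004
-0.0007 [-6.9 -2.8 15. ] [ 0.1   0.64 -0.27] 0.0011
-0.0014 [-12.9  -5.   25.1] [-0.    0.87 -0.42] 0.0017
20.725 0.012882305531767469
```

Clear feel: about 10 N at 6 mm, then a give, then a hard stop at h≈0. Releasing, backing off and checking the seating.

```bash
python3 - <<'E'
from h import *
bot.servo_line(place(.0006,0,-.0003).tolist(),None,.03)
print(fl(np.array(bot.current_force())+[0,0,5.4]))
bot.grip(.04); bot.dwell(.2); print(np.round(bot.current_force(),1),bot.current_opening())
p=np.array(bot.current_ee_pos()); bot.servo_line((p-.10*MP[:,2]).tolist(),None,.1)
bot.servo_line((p-.17*MP[:,2]).tolist(),None,.15); bot.dwell(.2)
T=pose();np.save("T6.npy",T); w=viewer.read_camera("wrist")[:,:,::-1]; s=viewer.read_camera("side")[:,:,::-1]; t=viewer.read_camera("top")[:,:,::-1]
for n,i in zip("wst",(w,s,t)): cv2.imwrite(f"pics/{n}6.png",i)
cv2.imwrite("pics/c6.png",np.hstack([cv2.resize(w[90:330,150:490],(450,318)),cv2.resize(s[135:315,262:452],(336,318))]))
print(bot.current_clock(),bot.current_force())
E
```

```text
[-6.6 -1.2 14.4]
[-0.1  0.7  0.4] 0.04019068384126913
23.7667 [0.20862916 0.22118338 0.30551423]
```

View pics/c6.png

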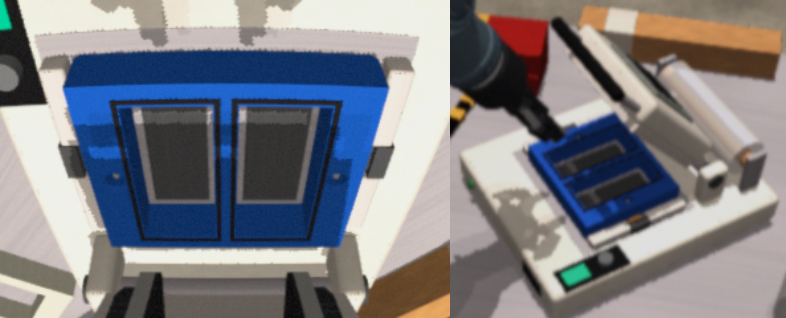

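The nest looks home: pins show in both holes and it is even between the cheeks. I'll press lightly left and right with closed fingertips to confirm both sides are down on the bed.

```bash
python3 - <<'E'
from h import *
bot.grip(0); f0=np.array(bot.current_force())
def tip(x,y,h): return S+U*x+W*y+[0,0,h]-.025*MP[:,2]-.011*MP[:,0]
for y in(.066,-.066):
    bot.servo_line(tip(-.03,y,.055).tolist(),eul(MP).tolist(),.15)
    bot.servo_line(tip(-.03,y,.033).tolist(),None,.08)
    for h in np.arange(.032,.0255,-.001):
        bot.servo_line(tip(-.03,y,h).tolist(),None,.03); f=np.array(bot.current_force())-f0; print(y,round(h,4),fl(f),round(bot.current_ee_pos()[2]-tip(0,0,h)[2],4))
        if f[2]>14: break
    bot.servo_line(tip(-.03,y,.055).tolist(),None,.12)
p=np.array(bot.current_ee_pos()); bot.servo_line((p-.12*MP[:,2]).tolist(),None,.2)
print(bot.current_clock())
# reach check along the bar arc, tool down
H=S+U*.115; H[2]=.105
for ph in(.95,.9,.6,.3,0):
    b=H+U*(-.25*np.cos(ph)+.012*np.sin(ph))+[0,0,.25*np.sin(ph)+.012*np.cos(ph)]
    for th in(0,15):
      for fl_ in(1,-1):
        M=tool(YAW,th,fl_); q=planner.ik((b+[0,0,.009]-.025*M[:,2]).tolist(),eul(M).tolist()); print(ph,th,fl_,b.round(3),None if q is None else np.round(q))
# bar in side picture: black blob -> angle estimate
im=cv2.imread("pics/s6.png"); 
pred=lambda ph:H+U*(-.25*np.cos(ph)+.012*np.sin(ph))+[0,0,.25*np.sin(ph)+.012*np.cos(ph)]
c=viewer.calibration("side")
for ph in(.85,.9,.95): print(ph,[cv2.projectPoints((pred(ph)+W*k).reshape(1,3),c["rvec"],c["tvec"],c["mtx"],None)[0].ravel().round(1).tolist() for k in(.078,-.078)])
E
```

```text
0.066 0.032 [ 2.  -0.4  0.7] 0.0005
0.066 0.031 [1.  1.6 0.2] 0.0
0.066 0.03 [1.3 1.2 0.2] -0.0001
0.066 0.029 [1.7 0.9 0.6] -0.0001
0.066 0.028 [0.2 0.3 2.4] 0.0003
0.066 0.027 [-4.6 -2.9 10.2] 0.0011
0.066 0.026 [-9.6 -4.2 18. ] 0.0019
-0.066 0.032 [1.6 0.1 0.3] 0.0005
-0.066 0.031 [2.  0.7 1.3] 0.0001
-0.066 0.03 [1.6 0.4 0.9] -0.0001
-0.066 0.029 [1.6 1.3 0.2] -0.0001
-0.066 0.028 [0.3 0.5 2.9] 0.0003
-0.066 0.027 [-6.7 -1.7 14.4] 0.001
31.8917
0.95 0 1 [ 0.53  -0.167  0.315] [-30.   4.  88.   0.  88. -70.]
0.95 0 -1 [ 0.53  -0.167  0.315] [-30.   4.  88.  -0.  88. 110.]
0.95 15 1 [ 0.53  -0.167  0.315] [-26.  -4.  98.  -6.  73. -65.]
0.95 15 -1 [ 0.53  -0.167  0.315] [-26.  -4.  98.  -6.  73. 115.]
0.9 0 1 [ 0.524 -0.159  0.308] [-29.   3.  90.   0.  87. -69.]
0.9 0 -1 [ 0.524 -0.159  0.308] [-29.   3.  90.  -0.  87. 111.]
0.9 15 1 [ 0.524 -0.159  0.308] [-26.  -5. 100.  -6.  72. -64.]
0.9 15 -1 [ 0.524 -0.159  0.308] [-26.  -5. 100.  -6.  72. 116.]
0.6 0 1 [ 0.489 -0.118  0.256] [-27.  -1. 100.   0.  81. -67.]
0.6 0 -1 [ 0.489 -0.118  0.256] [-27.  -1. 100.  -0.  81. 113.]
0.6 15 1 [ 0.489 -0.118  0.256] [-23.  -9. 109.  -7.  67. -60.]
0.6 15 -1 [ 0.489 -0.118  0.256] [-23.  -9. 109.  -7.  67. 120.]
0.3 0 1 [ 0.467 -0.091  0.19 ] [-25.  -1. 108.   0.  73. -65.]
0.3 0 -1 [ 0.467 -0.091  0.19 ] [-25.  -1. 108.  -0.  73. 115.]
0.3 15 1 [ 0.467 -0.091  0.19 ] [-20.  -9. 117.  -9.  59. -57.]
0.3 15 -1 [ 0.467 -0.091  0.19 ] [-20.  -9. 117.  -9.  59. 123.]
0 0 1 [ 0.457 -0.08   0.117] [-25.   3. 113.   0.  64. -64.]
0 0 -1 [ 0.457 -0.08   0.117] [-25.   3. 113.  -0.  64. 116.]
0 15 1 [ 0.457 -0.08   0.117] [-19.  -4. 122. -10.  50. -53.]
0 15 -1 [ 0.457 -0.08   0.117] [-19.  -4. 122. -10.  50. 127.]
0.85 [[318.3, 150.1], [354.3, 193.0]]
0.9 [[322.2, 146.1], [358.7, 188.7]]
0.95 [[326.3, 142.2], [363.2, 184.6]]
```

Both sides sit at the same height on a hard stop, so the nest is level and home. The bar ends at side pixels (322.6,147.7) and (357.5,189.5) put the head at about 0.885 rad. Now I'll bring the head down with closed fingertips on the bar along its arc.

```bash
cat >> h.py <<'E'
MD=tool(YAW,0); HG=S+U*.115; HG[2]=.105
def bar(ph,up=0,back=.002): return HG+U*(-.25*np.cos(ph)+.012*np.sin(ph)+back)+[0,0,.25*np.sin(ph)+.012*np.cos(ph)+.009+.025+up]
E
python3 - <<'E'
from h import *
p=np.array(bot.current_ee_pos()); bot.servo_line((p-U*.06+[0,0,.13]).tolist(),None,.2)
bot.goto(bar(.885,.05).tolist(),eul(MD).tolist()); bot.dwell(.2)
f0=np.array(bot.current_force()); print(bot.current_clock(),f0)
bot.servo_line(bar(.885,.01).tolist(),None,.1)
for ph in np.arange(.9,.14,-.05):
    bot.servo_line(bar(ph,0).tolist(),None,.08); f=np.array(bot.current_force())-f0
    print(round(ph,2),fl(f),(np.array(bot.current_ee_pos())-bar(ph,0)).round(4)[2])
    if np.abs(f).max()>35: break
print(bot.current_clock())
s=viewer.read_camera("side")[:,:,::-1]; cv2.imwrite("pics/s7.png",s); cv2.imwrite("pics/c7.png",cv2.resize(s[100:330,230:460],(500,500)))
E
```

```text
33.7417 [ 0.1676532  -0.86545095 -0.13706109]
0.9 [-0.4  0.   0.6] -0.0003
0.85 [-2.1  1.1  0.7] 0.0
0.8 [-0.2  0.4  1.5] -0.0001
0.75 [-1.2  0.5 -0. ] -0.0002
0.7 [-1.3  1.  -0. ] -0.0002
0.65 [-0.2 -0.  -0.9] -0.0002
0.6 [-1.   0.8 -1. ] -0.0002
0.55 [-1.2  0.4  0.6] -0.0002
0.5 [-0.8  1.3  0.7] -0.0002
0.45 [-0.1  0.   0.4] -0.0003
0.4 [-0.7  1.7  0.3] -0.0004
0.35 [-0.6  0.   0.1] -0.0005
0.3 [0.  0.8 0.6] -0.0007
0.25 [-0.4  0.6 -0.4] -0.0007
0.2 [-1.2  0.1  0.3] -0.0006
0.15 [-1.2  0.1  0.7] -0.0005
39.175
```

View pics/c7.png

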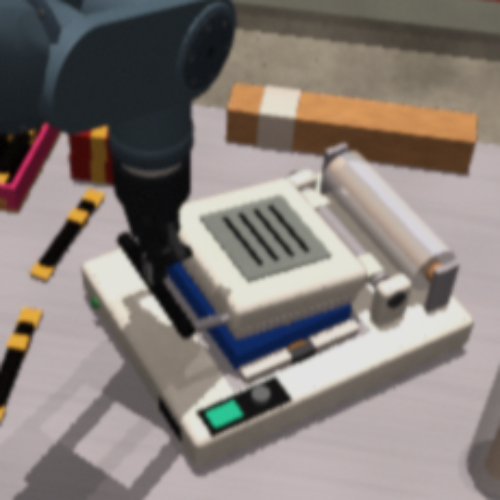

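The bar has followed, and the head is nearly closed over the nest. Finishing slowly to the stop.

```bash
python3 - <<'E'
from h import *
f0=np.array([.17,-.87,-.14])
for ph in np.r_[np.arange(.12,-.001,-.02),np.arange(-.004,-.05,-.004)]:
    bot.servo_line(bar(ph,0).tolist(),None,.04); f=np.array(bot.current_force())-f0
    print(round(ph,3),fl(f))
    if f[2]>25: break
b=np.array(bot.current_ee_pos()); print(b-bar(0),bot.current_clock())
bot.servo_line((b+[0,0,.10]).tolist(),None,.15); bot.servo_line((b+[0,0,.2]-U*.05).tolist(),None,.2); bot.dwell(.3)
s=viewer.read_camera("side")[:,:,::-1];t=viewer.read_camera("top")[:,:,::-1]; cv2.imwrite("pics/c8.png",np.hstack([cv2.resize(s[130:330,250:450],(500,500)),cv2.resize(t[60:340,220:500],(500,500))[:, :300]]))
c=viewer.calibration("side")
for ph in(0,.04,.1): print(ph,[(cv2.projectPoints((bar(ph,-.034,0)+W*k).reshape(1,3),c["rvec"],c["tvec"],c["mtx"],None)[0].ravel()-[250,130])*2.5 for k in(.078,-.078)])
print(bot.current_clock(),bot.current_force())
E
```

```text
0.12 [-0.1  0.5  0.1]
0.1 [-1.2  1.   0.1]
0.08 [-0.3  0.1  0.4]
0.06 [-0.5  0.8  0.7]
0.04 [-0.6  0.6 -0.4]
0.02 [-0.7  1.8 -0.4]
-0.0 [-0.8  1.   1.3]
-0.004 [-2.3 -1.3  8.7]
-0.008 [-5.5 -2.5 16.9]
-0.012 [-8.2 -3.9 25.2]
[ 0.00046934 -0.00013277 -0.00050488] 41.9667
0 [array([ 86.20253316, 225.71263259]), array([160.93385697, 336.03863924])]
0.04 [array([ 86.34632502, 218.55603402]), array([161.57608317, 329.04322864])]
0.1 [array([ 87.26057765, 207.44354385]), array([163.28585785, 318.11844803])]
43.9083 [0.26230446 0.14033869 0.13138245]
```

View pics/c8.png

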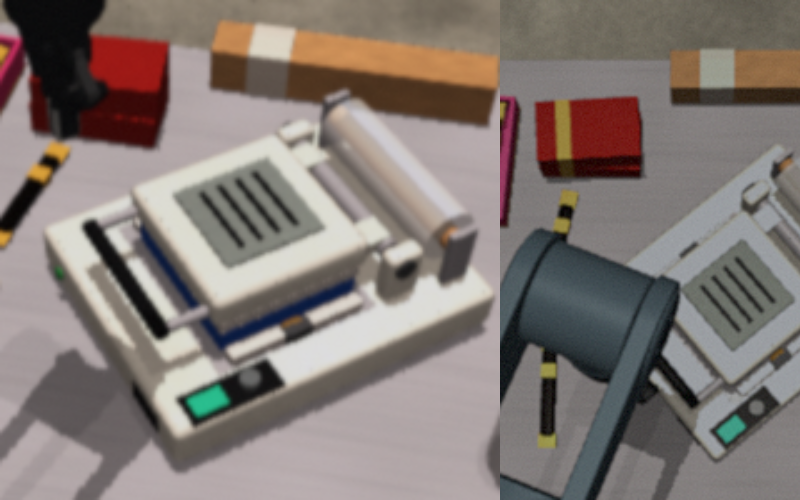

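The hard stop came at exactly the closed-bar height, and the bar ends in the picture at (90,228) and (162,330) fit angle 0. The robot is clear, so I'm handing in.

```bash
python3 -c "
from workcell import bot
print(bot.finish_job())"
```

```text
the job is handed in; nothing more can be done
None
```

I fitted the blue nest onto its pins, pressed it past the catches until it sat flat on the bed, then closed the head fully and handed the job in at about 44 s; the judge's result was not shown.

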